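# Sort steel packers by length into their rows

## Task

Two steel packers of different length stand in the wooden stands. Put each into the channel that already holds a packer of its own length: lay it lengthwise in behind that one and push it along so that the first packer goes fully home against the closed end and the new one sits right up against it. Leave the tape roll, the punch and the bolt alone.

Things in the scene. Friction and masses are not known exactly. Their poses are not given: they have to be found in the camera images.
- long_packer: loose long packer standing in a wooden stand, to be sorted: plain steel bar block 64 mm long (its x axis), 24 mm wide (y), 30 mm high (z), 0.34 kg give or take 30 %, edges slightly rounded; origin at the centre of its underside. Either way round is the same.
- long_packer_mid (a point): centre of the long packer, 15 mm above its underside
- stand_long: fixed wooden stand holding the long packer: two cheeks 60 mm long, 14 mm thick, 28 mm apart, tops 39 mm above the bench, cover the packer's long sides; its floor is 8 mm high, so the packer's top is at 38 mm. The packer's ends are open (stick out 2 mm): lift it by its ends. Origin at the centre of the underside, x along the slot
- row_long: fixed metal channel for long packers, 124 mm long inside, open on top and at its mouth (-x end), closed by a stop block at +x; 31 mm wide between rails 10 mm high over the channel floor, itself 8 mm thick; 47 mm wide outside. It stands on a steel plate 6 mm above the bench. Origin at mid-length on its underside, x from mouth to stop.
- row_long_stop (a point): on the floor of row_long, mid-width, at the face of the closed end; axes as the row's. Two packers end to end fill the channel, the second standing out 4 mm at the mouth. A 16 mm wide strap bridges the channel, centred 20 mm before this face, underside 34 mm and top 40 mm above the channel floor
- row_long_mouth (a point): on the floor of row_long, mid-width, at the open mouth, 124 mm in -x from the stop, where the rails flare slightly; the channel floor ends here in an 8 mm step down to the plate, whose front edge lies within 50 mm before it, 6 mm above the bench. The front plank of the bench between the rows and the stands is clear
- long_in_row: the long packer already lying lengthwise in row_long, the same block as the loose one (64 x 24 x 30 mm), loose, some 8 to 22 mm short of the stop; it slides when pushed with a few newtons; origin at the centre of its underside, x along its length
- long_in_row_mid (a point): centre of that packer, 15 mm above its underside
- short_packer: loose short packer standing in a wooden stand, to be sorted: plain steel bar block 46 mm long (its x axis), 24 mm wide (y), 30 mm high (z), 0.25 kg give or take 30 %, edges slightly rounded; origin at the centre of its underside. Either way round is the same.
- short_packer_mid (a point): centre of the short packer, 15 mm above its underside
- stand_short: fixed wooden stand holding the short packer: two cheeks 42 mm long, 14 mm thick, 28 mm apart, tops 39 mm above the bench, cover the packer's long sides; its floor is 8 mm high, so the packer's top is at 38 mm. The packer's ends are open (stick out 2 mm): lift it by its ends. Origin at the centre of the underside, x along the slot
- row_short: fixed metal channel for short packers, 88 mm long inside, open on top and at its mouth (-x end), closed by a stop block at +x; 31 mm wide between rails 10 mm high over the channel floor, itself 8 mm thick; 47 mm wide outside. It stands on a steel plate 6 mm above the bench. Origin at mid-length on its underside, x from mouth to stop.
- row_short_stop (a point): on the floor of row_short, mid-width, at the face of the closed end; axes as the row's. Two packers end to end fill the channel, the second standing out 4 mm at the mouth. A 16 mm wide strap bridges the channel, centred 20 mm before this face, underside 34 mm and top 40 mm above the channel floor
- row_short_mouth (a point): on the floor of row_short, mid-width, at the open mouth, 88 mm in -x from the stop, where the rails flare slightly; the channel floor ends here in an 8 mm step down to the plate, whose front edge lies within 50 mm before it, 6 mm above the bench. The front plank of the bench between the rows and the stands is clear
- short_in_row: the short packer already lying lengthwise in row_short, the same block as the loose one (46 x 24 x 30 mm), loose, some 8 to 22 mm short of the stop; it slides when pushed with a few newtons; origin at the centre of its underside, x along its length
- short_in_row_mid (a point): centre of that packer, 15 mm above its underside
- punch: bystander: dark centre punch, 12 x 122 x 12 mm, lying on the back of the bench; origin at the centre of its underside
- tape_roll: bystander: roll of masking tape lying flat on the back of the bench, 120 mm across, 48 mm high; origin at the centre of its underside
- bolt_2: bystander: dark hex bolt 56 mm long, lying at the front of the bench; origin at the centre of its underside
Not all that is in view belongs to the job. What is shaped like the short_packer but red is not meant.

How it is judged:
By the outcome, as a careful person would: the job done as asked, in the order asked, and still so for the second after the job is handed in, with the robot touching nothing.
It also fails if it takes over 72 s, if anything falls off the work surface, if the arm or the gripper's body presses on something with over 40 N, if the wrist force passes 120 N, or if a joint passes its speed limit or range.

## Robot

A 6-joint arm with a two-finger parallel gripper is mounted at the origin on a cart in front of the work surface, level with it; the furniture and walls round the work are solid. World frame = base frame: x ahead of the robot, y to its left, z up, the work surface at z = 0. Lengths are in m, angles in degrees, forces in N, time in s.
With the tool pointing down it reaches from about 0.325 to 0.85 m from the base axis. Payload 15.5 kg.
Tool frame: the origin (TCP) lies midway between the tips of the shut fingers; the grasp point (between the pads) lies 19 mm behind it; z points along the fingers, y is the line along which they close (so a half turn about z gives the same grasp; the last joint's range is limited). The gripper opens to 91 mm and grips with 3 to 60 N. Pads are 32 mm wide; open, the fingers measure 118 mm over their backs; the gripper's body (76 mm by 178 mm) begins 60 mm behind the grasp point.
Start: joints at [-69.528, 28.281, 77.091, -0, 74.628, -5.472], TCP at [0.273, -0.562, 0.214] pointing down, gripper open.
Joint ranges: [-166.48, 166.48], [-47.26, 123.95], [12.59, 153.08], [-70.14, 250.14], [6.76, 159.57], [-176.63, 176.63]. Speed limits (degrees/s): [108.29, 108.29, 147.25, 172.46, 172.46, 172.46].

## Interface

Orientations are given as a 3x3 rotation matrix whose columns are the frame's x, y, z axes.
In Python, from bench import ctrl gives the robot as it stands. The module is installed in compiled form; this text tells all that it offers. Calls block until the motion is done:
- ctrl.goto(position, orientation): joint-space move of the TCP to a pose.
- ctrl.move_l(position, vel=0.15, ori=None, contact_N=None): straight line of the TCP; ori=None keeps the orientation; vel is the mean speed in m/s. With contact_N (N) it stops when the force on the tool has changed by that much, and returns True; else False.
- ctrl.movej(angles): joint-space move.
- ctrl.command_gripper(opening): opening from 0.0 (shut) to 1.0 (fully open); the grip force is fixed at half the most; returns when the fingers have stopped.
- ctrl.sleep(seconds).
- ctrl.ik(position, orientation): joint angles nearest the present ones, or None.
- ctrl.read_camera(name): name is "side" or "top" or "wrist"; returns the picture (384x512x3 uint8, blue, green, red); there is no depth.
- ctrl.camera_params(name): a dict with "fx", "fy", "cx", "cy" (pixels), "pose" (4x4, takes a point from camera to world coordinates); the wrist camera has in their place "T_tool_cam" (4x4, takes a point from camera to tool coordinates, whose origin is the TCP and whose axes are the flange's). Camera axes: x right, y up, looking along -z (the intrinsics and any distortion apply to the point x, -y, -z); pixel columns grow to the right and rows downward; lengths in m; the calibration is good to about 2 mm. A picture is of the moment at which its call begins: read the wrist's pose just before it. camera_params takes no time and is no camera call.
A pose or a line that the arm cannot do raises ctrl.MotionError and nothing moves.
- ctrl.sign_off(): hands the job in; it is judged then, once.
Readings, each from a call of its own:
- ctrl.current_t(): time.
- ctrl.current_q(): joint angles.
- ctrl.current_dq(): joint speeds.
- ctrl.current_effort(): joint torques, N m.
- ctrl.current_tool_pos(): TCP position.
- ctrl.current_eef_rot(): TCP orientation.
- ctrl.current_contact_force(): force on the tool from outside, world axes, zero at the start.
- ctrl.current_wrist_torque(): the same for the moment, N m.
- ctrl.current_grip_width(): opening from 0.0 (shut) to 1.0 (fully open).
- ctrl.current_grasp_force(): force on a finger pad.
Only numpy, scipy, OpenCV 4.12 (cv2) and the standard library are available. Lean on these libraries where they do the work, as an engineer would, in place of code of your own. Each camera call takes 0.05 s, during which the arm holds its last target. There are 200 camera calls.

## Working session

There is one attempt and no reset: what is moved stays moved. The work goes in short steps, each a Python script; the robot and the scene stay as the last script left them, time stands still between calls to the robot, and variables do not carry over. Pictures are saved under pics/ and viewed, at most 10 in all, crops included, and the job is handed in when it is done.

```bash
mkdir -p pics; python3 - <<'E'
from bench import ctrl
import cv2,numpy as np
np.set_printoptions(precision=4,suppress=True)
for n in("top","side"):
    cv2.imwrite(f"pics/{n}0.png",cv2.resize(ctrl.read_camera(n),(800,600),interpolation=cv2.INTER_CUBIC));print(n,ctrl.camera_params(n))
print(ctrl.camera_params("wrist"));print(ctrl.current_t(),ctrl.current_eef_rot())
E
```

```text
top {'fx': 446.93859048845917, 'fy': 446.93859048845917, 'cx': 254.38708352798196, 'cy': 188.62697353805842, 'pose': array([[ 0.0918,  0.9727, -0.213 ,  0.2686],
       [-0.9958,  0.0902, -0.0174, -0.0195],
       [ 0.0023,  0.2136,  0.9769,  1.2461],
       [ 0.    ,  0.    ,  0.    ,  1.    ]])}
side {'fx': 441.3058023147031, 'fy': 441.3058023147031, 'cx': 251.85112562171216, 'cy': 183.56202648334585, 'pose': array([[ 0.9993, -0.0118,  0.0356,  0.5429],
       [ 0.036 ,  0.5685, -0.8219, -0.9609],
       [-0.0106,  0.8226,  0.5685,  0.7118],
       [ 0.    ,  0.    ,  0.    ,  1.    ]])}
{'fx': 335.5769444513589, 'fy': 335.5769444513589, 'cx': 252.02810109349568, 'cy': 190.79382587599835, 'T_tool_cam': array([[ 0.0008,  0.958 ,  0.2867,  0.0812],
       [ 1.    , -0.0005, -0.0009,  0.0004],
       [-0.0007,  0.2867, -0.958 , -0.169 ],
       [ 0.    ,  0.    ,  0.    ,  1.    ]])}
0.1 [[ 0.8992  0.4375 -0.0003]
 [ 0.4375 -0.8992  0.001 ]
 [ 0.0001 -0.001  -1.    ]]
```

View pics/top0.png

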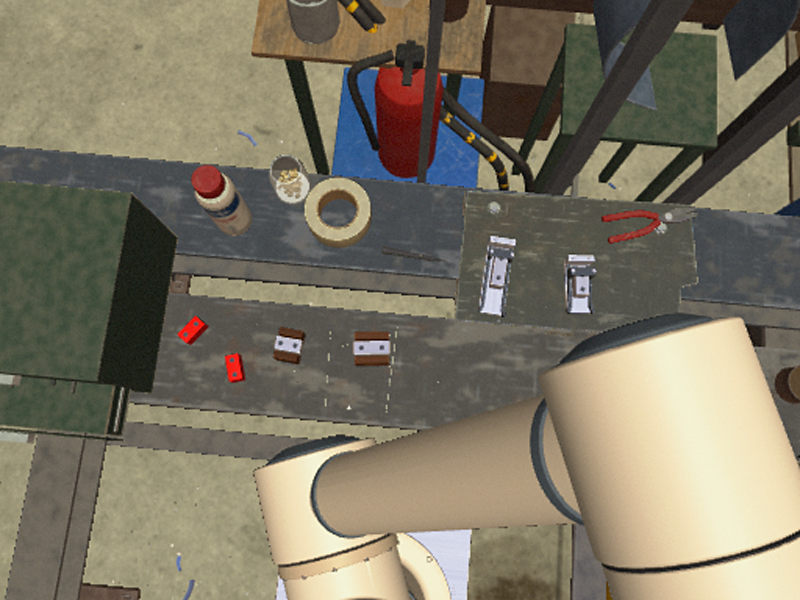

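View pics/side0.png

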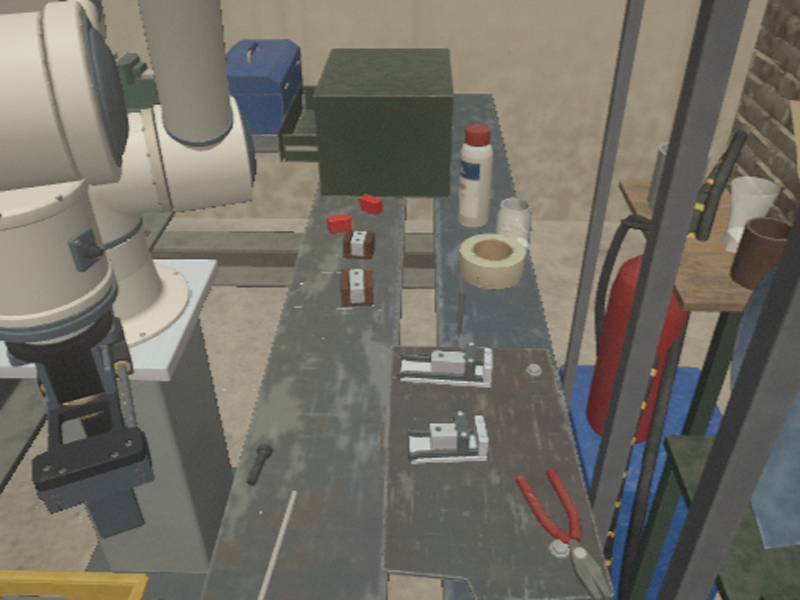

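The top view (800x600) shows everything I need:
- **Stands:** short packer in stand at (288,345), long packer in stand at (372,348).
- **Rows:** long row at (497,275) and short row at (580,285), each with a packer inside.
- **Bystanders:** tape at (337,210) and punch at (415,255). The bolt is at (260,463) in the side view.

Things that could be taken for the loose packers are the red blocks at (192,330) and (234,367), which are not meant, and the two steel packers already in the rows. I choose the steel ones in the wooden stands. Next I measure with the wrist camera, rectified to metric planes.

```bash
cat > h.py <<'E'
from bench import ctrl
import cv2,numpy as np
np.set_printoptions(precision=4,suppress=True)
def down(yaw):  # tool x at yaw (deg) in world, tool z down
    c,s=np.cos(np.radians(yaw)),np.sin(np.radians(yaw))
    return np.array([[c,s,0],[s,-c,0],[0,0,-1.]])
def cam(name,T=None):
    p=ctrl.camera_params(name); K=np.array([[p["fx"],0,p["cx"]],[0,p["fy"],p["cy"]],[0,0,1]])
    if name=="wrist":
        if T is None:
            T=np.eye(4);T[:3,:3]=ctrl.current_eef_rot();T[:3,3]=ctrl.current_tool_pos()
        M=T@p["T_tool_cam"]
    else: M=p["pose"]
    W=np.linalg.inv(M); return K@np.diag([1,-1,-1])@W[:3]
def px2w(P,u,v,z):  # intersect with plane z
    H=P[:,[0,1,3]].copy();H[:,2]+=P[:,2]*z
    r=np.linalg.inv(H)@[u,v,1]; return r[:2]/r[2]
def rect(img,P,x0,x1,y0,y1,z,s):  # metric top-down: col=(y1-y)*s, row=(x1-x)*s
    H=P[:,[0,1,3]].copy();H[:,2]+=P[:,2]*z
    A=np.array([[0,-1/s,x1],[-1/s,0,y1],[0,0,1]])
    return cv2.warpPerspective(img,H@A,(int((y1-y0)*s),int((x1-x0)*s)),flags=cv2.INTER_LINEAR|cv2.WARP_INVERSE_MAP)
E
python3 - <<'E'
from h import *
P=cam("top")
for n,u,v,z in[("short",288,345,.038),("long",372,348,.038),("mouthL",492,312,.014),("stopL",503,240,.03),("mouthS",580,311,.014),("stopS",581,257,.03)]:
    print(n,px2w(P,u*.64,v*.64,z))
w={n:px2w(P,u*.64,v*.64,z) for n,u,v,z in[("st",330,347,.038),("ro",540,280,.02)]}
for n in("ro","st"):
    x,y=w[n]
    ctrl.goto([x,y,.25],down(0))
    T=np.eye(4);T[:3,:3]=ctrl.current_eef_rot();T[:3,3]=ctrl.current_tool_pos()
    im=ctrl.read_camera("wrist");cv2.imwrite(f"pics/w_{n}.png",im);np.save(f"T_{n}.npy",T)
    print(n,T[:3,3],ctrl.current_t())
P=cam("wrist",np.load("T_st.npy"));im=cv2.imread("pics/w_st.png");x,y=w["st"]
print("st ext",x-.05,x+.05,y-.1,y+.1);cv2.imwrite("pics/r_st.png",rect(im,P,x-.05,x+.05,y-.1,y+.1,.038,4000))
P=cam("wrist",np.load("T_ro.npy"));im=cv2.imread("pics/w_ro.png");x,y=w["ro"]
print("ro ext",x-.1,x+.1,y-.13,y+.13);cv2.imwrite("pics/r_ro.png",rect(im,P,x-.1,x+.1,y-.13,y+.13,.024,3000))
E
```

```text
short [0.425  0.1837]
long [0.4332 0.0375]
mouthL [ 0.5212 -0.1696]
stopL [ 0.6525 -0.1792]
mouthS [ 0.5376 -0.3271]
stopS [ 0.6336 -0.3213]
ro [ 0.5863 -0.2523  0.2499] 1.775
st [0.4291 0.1099 0.2501] 3.2917
st ext 0.37825024230485105 0.478250242304851 0.010485668597468148 0.21048566859746815
ro ext 0.48671354158631874 0.6867135415863187 -0.38152918231736827 -0.12152918231736826
```

View pics/r_st.png

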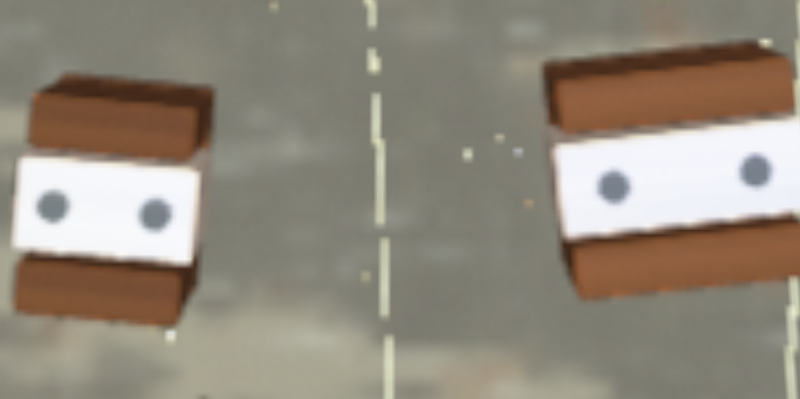

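View pics/r_ro.png

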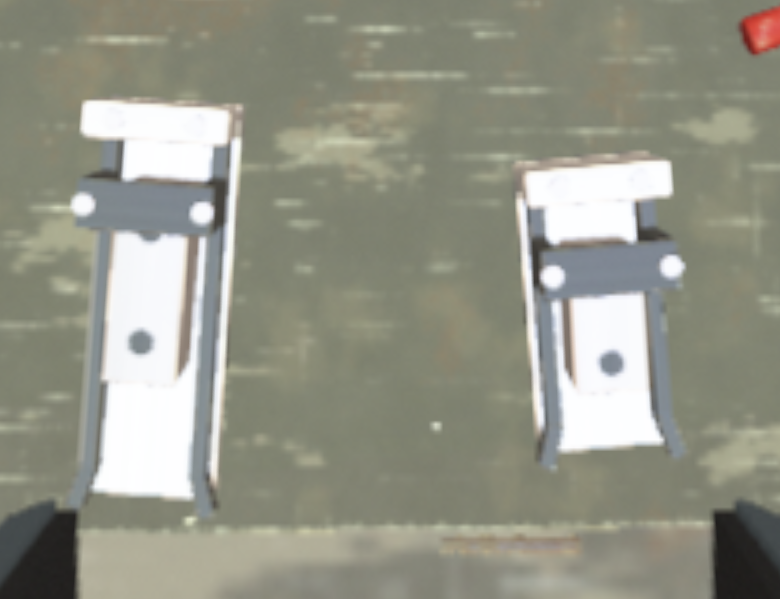

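The crop confirms the choice. The bright steel blocks in the brown stands rectify to 46x24 mm (cols 15-200) and about 64x24 mm (cols 555 to the edge), and neither is red. The row view shows the long row's mouth at about (142,497) with its packer's rear at row 382. The short row's mouth is at about (610,450) with its packer's rear at row 392. Next I take close, aligned views of each row and an automatic fit of the packers.

```bash
python3 - <<'E'
from h import *
P=cam("wrist",np.load("T_st.npy"));im=cv2.imread("pics/w_st.png")
r=rect(im,P,.37,.49,0.0,.22,.038,4000)
m=cv2.inRange(r,(215,215,215),(255,255,255));m=cv2.morphologyEx(m,cv2.MORPH_CLOSE,np.ones((41,41)))
for c in cv2.findContours(m,0,1)[0]:
    if cv2.contourArea(c)>8000:
        (u,v),(a,b),g=cv2.minAreaRect(c);print("packer",.49-v/4000,.22-u/4000,a/4,b/4,g)
rows={"L":(.583,-.174,-4.2),"S":(.586,-.324,2.8)}
out=[]
for n,(x,y,yaw) in rows.items():
    ctrl.goto([x+.01,y,.17],down(yaw))
    T=np.eye(4);T[:3,:3]=ctrl.current_eef_rot();T[:3,3]=ctrl.current_tool_pos()
    im=ctrl.read_camera("wrist");cv2.imwrite(f"pics/w_{n}.png",im);np.save(f"T_{n}.npy",T)
    P=cam("wrist",T);c,s=np.cos(np.radians(yaw)),np.sin(np.radians(yaw))
    # row-aligned rectification at z=.024: row index along -row x, col along -row y; 5 px/mm
    for z in(.024,):
        H=P[:,[0,1,3]].copy();H[:,2]+=P[:,2]*z
        w,h,S=400,600,4000
        A=np.array([[c,-s,x],[s,c,y],[0,0,1]])@np.array([[0,-1/S,h/2/S],[-1/S,0,w/2/S],[0,0,1]])
        out.append(cv2.warpPerspective(im,H@A,(w,h),flags=cv2.INTER_LINEAR|cv2.WARP_INVERSE_MAP))
cv2.imwrite("pics/rows.png",np.hstack(out));print(ctrl.current_t())
E
```

```text
packer 0.42607515716552735 0.1841943130493164 44.06946563720703 22.638696670532227 4.803486347198486
packer 0.43398988342285155 0.03932101440429689 22.468748092651367 62.4322624206543 83.5064697265625
5.3167
```

View pics/rows.png

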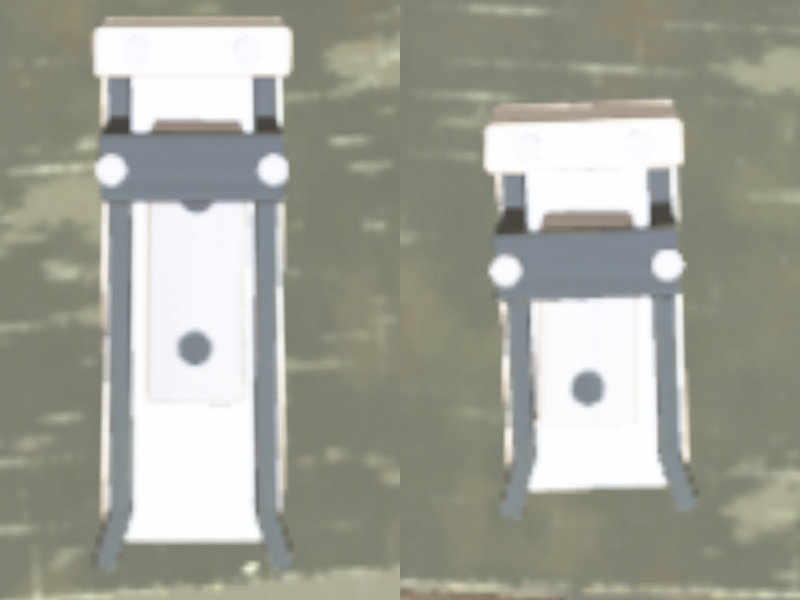

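Row-aligned views: the rails are dark strips. The long row's inner edges are at cols 131 and 256, 31 mm apart as specified, with its floor mouth at row 541 and packer rear at row 402. The short row's inner edges are near cols 528 and 655, its floor mouth at row 489 and packer rear at row 426. Next I fit these edges in numbers and pick the long packer.

```bash
python3 - <<'E'
from h import *
rows={"L":(.583,-.174,-4.2),"S":(.586,-.324,2.8)}
spec={"L":(124,64,210,500,541,402,20),"S":(88,46,310,440,489,426,115)}
im2=cv2.imread("pics/rows.png",0).astype(int)
for k,(n,(x,y,yaw)) in enumerate(rows.items()):
    T=np.load(f"T_{n}.npy");P=cam("wrist",T);c,s=np.cos(np.radians(yaw)),np.sin(np.radians(yaw))
    g=im2[:,k*400:(k+1)*400]
    _,_,r0,r1,rm,rp,_=spec[n];mid=193 
    if n=="S": mid=191
    L=[];
    for r in range(r0,r1,4):
        row=g[r];a=mid
        # inner edges: walk outward to dark run of >=8 px
        def walk(d):
            u=mid+d*52
            while not (row[u]<150 and row[u+4*d]<150 and row[u+8*d]<150): u+=d
            return u
        L.append((r,walk(-1)+.5,walk(1)-.5))
    L=np.array(L);f=np.polyfit(L[:,0],(L[:,1]+L[:,2])/2,1)
    dy=np.degrees(np.arctan(f[0]));ctr=np.polyval(f,300)
    print(n,"width mm",np.median(L[:,2]-L[:,1])/4,"ctr col",ctr,"yaw corr(deg, + if col grows with row)",dy,"scatter",np.std((L[:,1]+L[:,2])/2-np.polyval(f,L[:,0])))
    S=4000
    A=np.array([[c,-s,x],[s,c,y],[0,0,1]])@np.array([[0,-1/S,300/S],[-1/S,0,200/S],[0,0,1]])
    H=P[:,[0,1,3]].copy();H[:,2]+=P[:,2]*.024
    def conv(col,r,z):
        q=H@A@[col,r,1];return px2w(P,q[0]/q[2],q[1]/q[2],z)
    R=np.array([[c,s],[-s,c]])
    m=conv(np.polyval(f,rm),rm,.014);pr=conv(np.polyval(f,rp),rp,.044);o=(A@[ctr,300,1])[:2]
    print(" axis pt",o,"yaw est",yaw+dy,"mouth",m,"packer rear",pr,"rear-mouth mm",(R@(pr-m))[0]*1000)
E
```

```text
L width mm 31.75 ctr col 192.7504396519808 yaw corr(deg, + if col grows with row) -0.3674625714683567 scatter 0.5612779041369006
 axis pt [ 0.5831 -0.1722] yaw est -4.567462571468357 mouth [ 0.5183 -0.167 ] packer rear [ 0.5651 -0.1707] rear-mouth mm 46.94204613052855
S width mm 31.75 ctr col 191.57745655080217 yaw corr(deg, + if col grows with row) 1.9453362328675803 scatter 0.603003794014207
 axis pt [ 0.5859 -0.3219] yaw est 4.74533623286758 mouth [ 0.5344 -0.326 ] packer rear [ 0.5623 -0.3242] rear-mouth mm 27.946122974476946
```

The fits agree with the sizes: rail gap 31.75 mm against 31, and packer rears 46.9 and 27.9 mm inside the mouths, which puts both packers about 13-14 mm short of the stop. The plan is to lift by the ends, lay the packer on the clear plank, check camera bias there, then regrasp by the sides and slide it in.

```bash
cat >> h.py <<'E'
def lay(xy,yaw,half,spot):
    """lift packer by its ends from stand, lay on the bench at spot, measure it with wrist camera"""
    ctrl.command_gripper(1.0)
    ctrl.goto([*xy,.10],down(yaw)); ctrl.move_l([*xy,.014],vel=.08)
    ctrl.command_gripper(0.0); print("grip mm",ctrl.current_grip_width()*91,ctrl.current_grasp_force())
    ctrl.move_l([*xy,.09],vel=.1); print("lifted mm",ctrl.current_grip_width()*91)
    ctrl.goto([*spot,.05],down(0)); ctrl.move_l([*spot,.0065],vel=.05,contact_N=6)
    p=ctrl.current_tool_pos();print("laid",p)
    ctrl.command_gripper(1.0); ctrl.move_l([p[0],p[1],.17],vel=.15)
    T=np.eye(4);T[:3,:3]=ctrl.current_eef_rot();T[:3,3]=ctrl.current_tool_pos()
    im=ctrl.read_camera("wrist");P=cam("wrist",T)
    r=rect(im,P,spot[0]-.05,spot[0]+.05,spot[1]-.06,spot[1]+.06,.03,4000)
    m=cv2.inRange(r,(200,200,200),(255,255,255));m=cv2.morphologyEx(m,cv2.MORPH_CLOSE,np.ones((41,41)))
    c=max(cv2.findContours(m,0,1)[0],key=cv2.contourArea);(u,v),(a,b),g=cv2.minAreaRect(c)
    print("seen",spot[0]+.05-v/4000,spot[1]+.06-u/4000,a/4,b/4,g,"t",ctrl.current_t());return r
E
python3 - <<'E'
from h import *
r=lay((.4340,.0393),6.5,.032,(.42,-.07));cv2.imwrite("pics/laidL.png",r)
E
```

```text
grip mm 63.73073423618244 30.000934302806854
lifted mm 63.76293109488787
laid [ 0.4196 -0.0699  0.0061]
seen 0.41424999999999995 -0.07050000000000001 34.0 62.5 90.0 t 13.0
```

View pics/laidL.png

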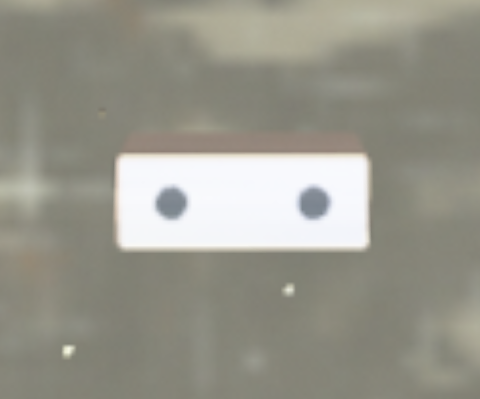

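The packer lies flat at cols 117-369, rows 153-249, so its centre is (0.4198, -0.0707) seen against -0.0699 known. The camera's y bias is only -0.8 mm, which I correct. Now I regrasp and insert.

```bash
cat >> h.py <<'E'
def insert(spot,mouth,yaw,plen,clen,rear,tag):
    """side-grasp the laid packer, lower it behind the one in the row, push home"""
    c,s=np.cos(np.radians(yaw)),np.sin(np.radians(yaw));d=np.array([c,s])
    at=lambda l,z:[*(np.array(mouth)+d*l),z]
    along=lambda:float((np.array(ctrl.current_tool_pos()[:2])-mouth)@d)
    ctrl.goto([*spot,.09],down(90)); ctrl.move_l([*spot,.014],vel=.08)
    ctrl.command_gripper(0.0); print("side grip mm",ctrl.current_grip_width()*91)
    ctrl.move_l([*spot,.10],vel=.1)
    l0=rear-.005-plen/2; fin=clen-1.5*plen
    ctrl.goto(at(l0,.09),down(yaw)); ctrl.move_l(at(l0,.040),vel=.08)
    print("floor",ctrl.move_l(at(l0,.0265),vel=.02,contact_N=5),ctrl.current_tool_pos(),ctrl.current_contact_force())
    z=ctrl.current_tool_pos()[2]
    print("push",ctrl.move_l(at(fin+.006,z),vel=.02,contact_N=14),"along mm",along()*1e3,"want",fin*1e3,ctrl.current_contact_force(),"grip",ctrl.current_grip_width()*91)
    cv2.imwrite(f"pics/side_{tag}.png",ctrl.read_camera("side"));print("t",ctrl.current_t())
E
python3 - <<'E'
from h import *
insert((.4197,-.0699),(.5183,-.1662),-4.57,.064,.124,.0469,"L")
E
```

```text
side grip mm 23.40881513289482
floor True [ 0.5281 -0.167   0.0281] [-0.9345 -0.1603  5.7079]
push True along mm 9.82627641367578 want 27.999999999999996 [-1.1221  0.1097  7.738 ] grip 23.70803429261597
t 20.775
```

The push stopped at once, probably because the vertical preload jumped. I ease up slightly and push again in stages.

```bash
python3 - <<'E'
from h import *
mouth=np.array((.5183,-.1662));yaw=-4.57;d=np.array([np.cos(np.radians(yaw)),np.sin(np.radians(yaw))])
at=lambda l,z:[*(mouth+d*l),z]
z=ctrl.current_tool_pos()[2]+.0007
ctrl.move_l(at(.0099,z),vel=.02);print(ctrl.current_contact_force(),ctrl.current_tool_pos())
for l in(.014,.018,.022,.026,.030,.034):
    h=ctrl.move_l(at(l,z),vel=.02,contact_N=14)
    p=ctrl.current_tool_pos();print(h,l,(p[:2]-mouth)@d*1e3,p[2],ctrl.current_contact_force())
    if h:break
cv2.imwrite("pics/wL2.png",ctrl.read_camera("wrist"));print(ctrl.current_t())
E
```

```text
[-0.1531  0.663  -2.8749] [ 0.5281 -0.167   0.0287]
False 0.014 14.117326054793516 0.028800565506307402 [-0.6926 -0.0437 -3.0817]
False 0.018 18.267678551604288 0.028901148945233084 [-0.4368 -0.2398 -3.1882]
False 0.022 22.32824701876958 0.028921000965608627 [ 0.0429 -0.3793 -3.7352]
False 0.026 26.302181977696524 0.02892151081569503 [ 0.0831 -0.1703 -3.0885]
True 0.03 26.376374012453056 0.028314286784300827 [-1.1099 -1.3673  1.8826]
22.6917
```

View pics/wL2.png

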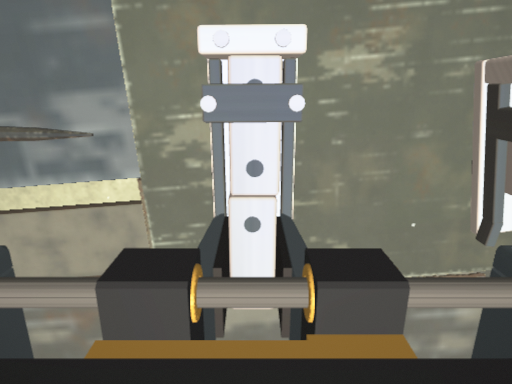

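The wrist picture shows the two packers in line in the channel, with the joint at row 195 and the front one reaching the stop block at row 55. I release and firm it up from behind with shut fingers.

```bash
cat >> h.py <<'E'
def firm(mouth,yaw,N=20):
    mouth=np.array(mouth);d=np.array([np.cos(np.radians(yaw)),np.sin(np.radians(yaw))])
    at=lambda l,z:[*(mouth+d*l),z]
    p=ctrl.current_tool_pos();ctrl.command_gripper(.55);ctrl.move_l([p[0],p[1],.085],vel=.1)
    ctrl.move_l(at(-.040,.085),vel=.15);ctrl.command_gripper(0.0);ctrl.move_l(at(-.040,.030),vel=.08)
    for l in(-.030,-.026,-.022,-.018,-.014,-.010):
        h=ctrl.move_l(at(l,.030),vel=.015,contact_N=N)
        p=ctrl.current_tool_pos();print(h,l,(p[:2]-mouth)@d*1e3,ctrl.current_contact_force())
        if h:break
    p=ctrl.current_tool_pos()[:2]
    ctrl.move_l(at(-.040,.030),vel=.08);ctrl.move_l(at(-.04,.12),vel=.15);ctrl.command_gripper(1.0)
def look(mouth,yaw,clen,tag):
    mouth=np.array(mouth);d=np.array([np.cos(np.radians(yaw)),np.sin(np.radians(yaw))])
    ctrl.goto([*(mouth+d*(clen/2+.01)),.17],down(yaw))
    T=np.eye(4);T[:3,:3]=ctrl.current_eef_rot();T[:3,3]=ctrl.current_tool_pos()
    im=ctrl.read_camera("wrist");P=cam("wrist",T)
    H=P[:,[0,1,3]].copy();H[:,2]+=P[:,2]*.044
    S=4000;o=mouth+d*clen/2
    A=np.array([[d[0],-d[1],o[0]],[d[1],d[0],o[1]],[0,0,1]])@np.array([[0,-1/S,300/S],[-1/S,0,150/S],[0,0,1]])
    cv2.imwrite(f"pics/{tag}.png",cv2.warpPerspective(im,H@A,(300,600),flags=cv2.INTER_LINEAR|cv2.WARP_INVERSE_MAP));print("t",ctrl.current_t())
E
python3 - <<'E'
from h import *
firm((.5183,-.1662),-4.57)
look((.5183,-.1662),-4.57,.124,"doneL")
E
```

```text
False -0.03 -30.09842920817875 [-0.6475 -0.0654  0.1078]
False -0.026 -25.90325545532196 [-0.7157 -0.0257  0.3401]
False -0.022 -22.8220931943245 [-5.1784 -0.4015  2.7329]
True -0.018 -23.068160195968158 [ 0.5296 -0.199   0.3932]
t 31.2667
```

View pics/doneL.png

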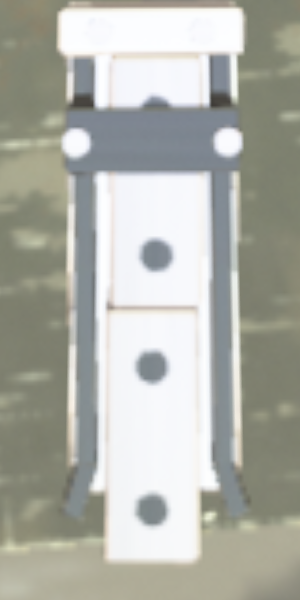

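Long row done: the front face is at row 55 against the stop, the joint at row 307 is closed, and the rear is at row 562, about 3.5-4 mm out of the mouth as specified. Now the short packer.

```bash
python3 - <<'E'
s=open('h.py').read()
a=s.index('    z=ctrl.current_tool_pos()[2]\n    print("push"');b=s.index('    cv2.imwrite(f"pics/side_')
s=s[:a]+'''    z=ctrl.current_tool_pos()[2]+.0007;ctrl.move_l(at(l0,z),vel=.02)
    for l in np.arange(l0+.004,fin+.007,.004):
        h=ctrl.move_l(at(l,z),vel=.02,contact_N=14);print(h,l*1e3,along()*1e3,"want",fin*1e3,ctrl.current_contact_force())
        if h:break
'''+s[b:]
open('h.py','w').write(s)
E
python3 - <<'E'
from h import *
r=lay((.4261,.1850),-4.8,.023,(.42,-.07))
p=ctrl.current_tool_pos()
insert((p[0],p[1]),(.5344,-.3252),4.745,.046,.088,.0279,"S")
cv2.imwrite("pics/wS2.png",ctrl.read_camera("wrist"))
E
```

```text
grip mm 45.52406269752686 30.00016897916794
lifted mm 45.56853649817655
laid [ 0.4196 -0.0699  0.006 ]
seen 0.41962499999999997 -0.07087500000000001 22.75 44.75 90.0 t 39.8583
side grip mm 23.837237945558098
floor True [ 0.5342 -0.3252  0.0282] [-0.4944  0.906   5.7883]
False 3.900000000000001 4.034956465054389 want 18.99999999999999 [-0.1259  1.0327 -0.8741]
False 7.9 8.10347851576067 want 18.99999999999999 [ 0.0822  0.8288 -1.0792]
False 11.9 12.161269443305006 want 18.99999999999999 [-0.1946  0.1042 -1.7662]
False 15.9 16.15244708379887 want 18.99999999999999 [-0.7527  0.14   -2.5255]
True 19.900000000000002 17.987382790809146 want 18.99999999999999 [-0.2339 -0.2817 -1.8791]
t 48.8583
```

View pics/wS2.png

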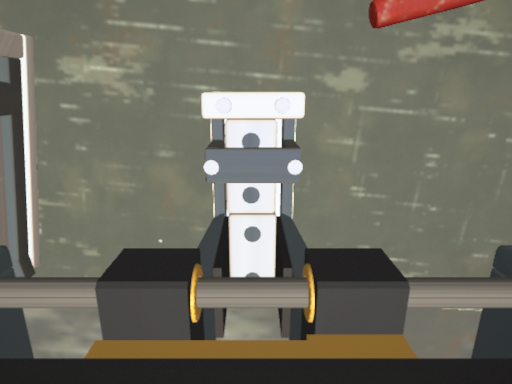

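The short packers are in line, with the joint at row 213 and the front one at the stop block at row 119. I release and firm up.

```bash
python3 - <<'E'
from h import *
firm((.5344,-.3252),4.745)
look((.5344,-.3252),4.745,.088,"doneS")
E
```

```text
False -0.03 -30.067745934444343 [ 0.8304  0.0609 -0.166 ]
False -0.026 -25.924204001629825 [ 0.3894 -0.4059  0.2248]
False -0.022 -22.419525612341147 [-4.6895 -1.3032  1.529 ]
True -0.018 -22.572604088217656 [-0.2627 -1.1264 -0.025 ]
t 57.375
```

View pics/doneS.png

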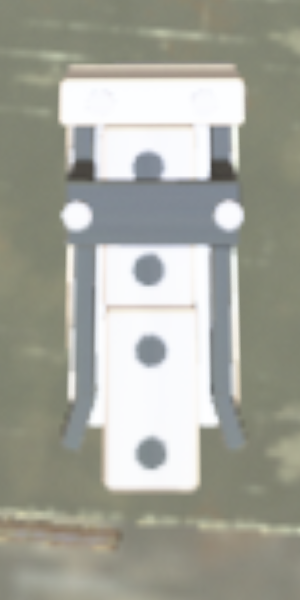

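Short row done: the front is at row 124 against the stop, the joint is closed at row 306, and the rear is at row 490, about 3.5-4 mm out of the mouth. Handing in.

```bash
python3 -c "
from bench import ctrl
print(ctrl.sign_off())"
```

```text
the job is handed in; nothing more can be done
None
```

I put both packers in the channels that match their lengths, pushed each pair up to the stop with the joint closed, and handed the job in at about 57 s; no verdict came back.

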